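# Bolt the packed transit case

### The arm

A 6-joint arm with a two-finger parallel gripper is mounted at the origin on a cart in front of the work surface, level with it; the furniture and walls round the work are solid. World frame = base frame: x ahead of the robot, y to its left, z up, the work surface at z = 0. Lengths are in m, angles in rad, forces in N, time in s.
With the tool pointing down it reaches from about 0.35 to 0.85 m from the base axis. Payload 8.1 kg.
Tool frame: the origin (TCP) lies at the very end of the fingers, on their centre line; the grasp point (between the pads) lies 19 mm behind it; z points along the fingers, y is the direction in which the jaws open and shut (so a half turn about z gives the same grasp; the last joint's range is limited). The gripper opens to 93 mm and grips with 3 to 60 N. Pads are 15 mm wide; open, the fingers measure 128 mm over their backs; the gripper's body (75 mm by 188 mm) begins 65 mm behind the grasp point.
Start: joints at [-1.34, 0.13, 1.488, -0, 1.523, -0.085], TCP at [0.186, -0.57, 0.219] pointing down, gripper open.
Joint ranges: [-2.96, 2.96], [-0.89, 2.26], [0.02, 2.5], [-1.34, 4.48], [0, 2.73], [-2.66, 2.66]. Speed limits (rad/s): [2.39, 2.39, 2.79, 3.14, 3.14, 3.14].

### API

Orientations are given as a rotation vector (axis times angle).
In Python, from workcell import * gives the robot as it stands.
- The arm moves only by the shell command python3 -m jog 'ROWS'. ROWS is JSON, a list of rows, each an object of numbers: "hand": the finger opening in m, from 0 to 0.093; "dx", "dy", "dz": the shift along the tool's x, y, z in m; "turn": the turn about the tool's z in rad. A call has 1 to 8 rows; each row is the pose to reach, as a shift and turn from the pose measured when the call began, along the tool's axes at that moment; what a row does not reach only later rows make up. A row lasts 1/10 s, in which the tool goes at most 50 mm and 8.59 degrees, less where a joint would pass 70% of its speed; a pose out of reach is approached as far as the arm can. A call with a gripper value outside its range is refused whole. The fingers move at their own pace and stop on an object; the grip force is fixed at half the most. Time passes only in rows, so rows that repeat a pose let the fingers close. It gives the time, the measured TCP pose, the force and the opening at its end, in the units of the state.
- sense(): the state, without advancing time (a new reading comes with each control period).
- get_image(name): name is "side" or "top"; returns the picture (400x640x3 uint8, red, green, blue); there is no depth.
- camera_params(name): a dict with "mtx" (3x3 intrinsics, pixels), "origin" and "attitude" of the camera in the world. Camera axes: x right, y down, z forward; pixel columns grow to the right and rows downward; lengths in m; the calibration is good to about 2 mm. A picture is of the moment at which its call begins. camera_params takes no time and is no camera call.
- job_done(): hands the job in, once; it reports no verdict.
The state is a dict: "time": time; "joint_positions": joint angles; "qvel": joint speeds; "joint_efforts": joint torques, N m; "position": TCP position; "ee_rot": TCP orientation; "force": force on the tool from outside, world axes, zero at the start; "ft_torque": the same for the moment, N m; "grip_width": opening from 0.0 (shut) to 1.0 (fully open).
Only numpy, scipy, OpenCV 4.12 (cv2) and the standard library are available. Lean on these libraries where they do the work, as an engineer would, in place of code of your own. Each camera call takes 0.05 s, during which the arm holds its last target.

### The job

The blue transit case is packed: bolt its lid by pushing its sliding bolt across as far as it goes, so that the tip is right through the keeper, and let go. The grey case is still being packed, so leave its bolt drawn back.

Things in the scene. Friction and masses are not known exactly. Their poses are not given: they have to be found in the camera images.
- blue_knob (a point): centre of the red upright bolt knob (16 mm across, 27 mm tall, on a 9 mm stem) on top of the blue case, 38 mm above the lid, 0.100 m above the bench. Pinch or push it: plate and staples around reach at most 18 mm above the lid. Axes, also as it slides: z up, y the way the bolt slides shut, x across; those of the case, turned up to 0.4 rad from the world's.
- blue_bolt (a joint): travel of the blue case's bolt in m along +y: 0 drawn back, 0.014 tip at the keeper's mouth, 0.028 tip at its far side, 0.043 end stop. Starts at 0 to 0.008. About 3 N of friction; stays where left. The rod's tip is 85 mm ahead (+y) of the knob's axis.
- blue_keeper (a point): middle of the mouth of the keeper, an aluminium staple on the blue case (20 mm wide, 18 mm high, running 14 mm along +y from here), 8 mm above the lid; axes as blue_knob's. The case is painted steel, 120 x 150 mm, lid top 62 mm above the bench; it is too heavy to move and its lid is shut and stays shut.
- grey_bolt (a joint): travel of the grey case's bolt, same meaning and start as blue_bolt. The grey case is the same in size and shape, also with a red knob; it stands to the left or right of the blue one, at least 0.20 m away between centres. Its bolt is to stay drawn back.

How it is judged:
By the outcome, as a careful person would: the job done as asked, in the order asked, and still so for the second after the job is handed in, with the robot touching nothing.
It also fails if it takes over 34 s, if anything falls off the work surface, if the arm or the gripper's body presses on something with over 40 N, if the wrist force passes 120 N, or if a joint passes its speed limit or range.

## Working session

There is one attempt and no reset: what is moved stays moved. The work goes in short steps, Python scripts to look and compute and a shell command to move; the robot and the scene stay as the last step left them, time stands still between calls to the robot, and variables do not carry over. Pictures are saved under pics/ and viewed, and the job is handed in when it is done.

```bash
mkdir -p pics; python3 - <<'E'
from workcell import *
import cv2
for n in("top","side"):
    im=get_image(n); cv2.imwrite(f"pics/{n}0.png",im[:,:,::-1]); p=camera_params(n); print(n,p)
print(sense())
E
```

```text
top {'mtx': array([[470.67731982,   0.        , 323.29381767],
       [  0.        , 470.67731982, 207.84905191],
       [  0.        ,   0.        ,   1.        ]]), 'origin': array([ 0.33616179, -0.2449345 ,  1.16512392]), 'attitude': array([-2.11171685,  2.13520987, -0.16718233])}
side {'mtx': array([[502.85200832,   0.        , 312.14575284],
       [  0.        , 502.85200832, 202.20406925],
       [  0.        ,   0.        ,   1.        ]]), 'origin': array([0.47038434, 0.73799051, 0.67458372]), 'attitude': array([-0.05616661,  2.6710134 , -1.57807296])}
{'time': 0.1, 'joint_positions': array([-1.34039921e+00,  1.31079630e-01,  1.48914949e+00,  5.04205688e-06,
        1.52298772e+00, -8.54184904e-02]), 'qvel': array([ 6.75027428e-04, -3.12395331e-03, -1.66168446e-03, -9.82532295e-05,
       -5.92806810e-04,  3.96574276e-04]), 'joint_efforts': array([ 1.89721459e-04, -5.61343718e+01, -4.93095267e+01,  7.70027633e-02,
        2.91366497e-02, -4.55204463e-05]), 'position': array([ 0.18625317, -0.56983405,  0.2177074 ]), 'ee_rot': array([-3.10090630e+00, -4.93767774e-01,  1.76795658e-04]), 'force': array([-0.18891569,  0.08467049,  0.51451936]), 'ft_torque': array([-0.0570376 ,  0.01271868, -0.0038993 ]), 'grip_width': 1.001664616597577}
```

View pics/top0.png

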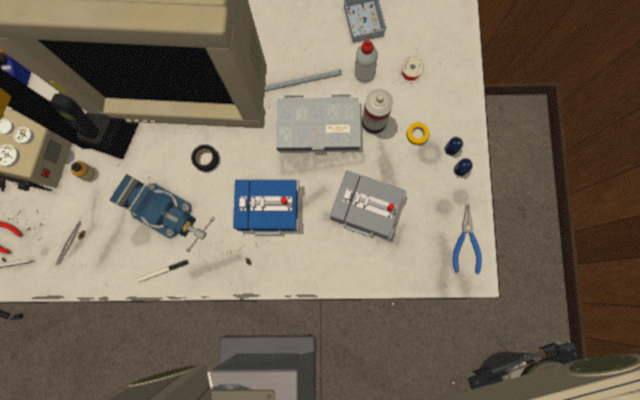

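View pics/side0.png

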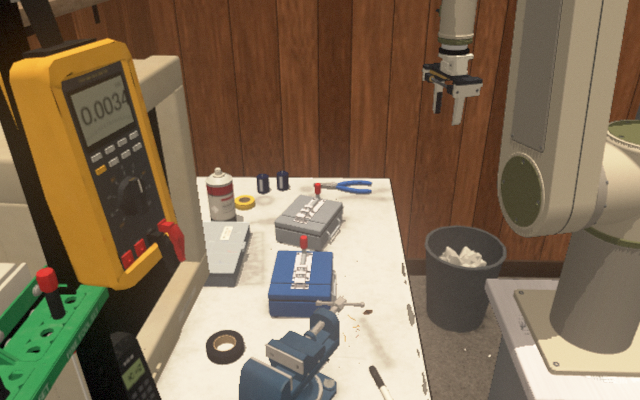

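The top view shows the blue case at about (266,205) with its red knob near (284,200). The grey case is to its right at (368,205), knob at (390,207). Both bolts slide toward image left. Next I'll zoom in and measure.

```bash
cat > h.py <<'E'
import numpy as np,cv2
from workcell import *
from scipy.spatial.transform import Rotation as R
def ray(n,uv):
    p=camera_params(n); d=np.linalg.inv(p["mtx"])@np.array([uv[0],uv[1],1.]); return np.array(p["origin"]),R.from_rotvec(p["attitude"]).as_matrix()@d
def onz(n,uv,z):
    o,d=ray(n,uv); return o+d*(z-o[2])/d[2]
def proj(n,X):
    p=camera_params(n); c=R.from_rotvec(p["attitude"]).as_matrix().T@(np.array(X)-p["origin"]); q=p["mtx"]@c; return q[:2]/q[2]
def two(a,b):
    o1,d1=ray("top",a);o2,d2=ray("side",b)
    t=np.linalg.lstsq(np.c_[d1,-d2],o2-o1,rcond=None)[0]
    A=o1+d1*t[0];B=o2+d2*t[1]; return (A+B)/2,np.linalg.norm(A-B)
def red(im):
    h=cv2.cvtColor(im,cv2.COLOR_RGB2HSV); m=(((h[...,0]<8)|(h[...,0]>172))&(h[...,1]>150)&(h[...,2]>90)).astype(np.uint8)
    n,l,s,c=cv2.connectedComponentsWithStats(m); return [(np.round(c[i],1),s[i].tolist()) for i in range(1,n) if s[i][4]>12]
def bluem(im):
    h=cv2.cvtColor(im,cv2.COLOR_RGB2HSV); return ((h[...,0]>100)&(h[...,0]<125)&(h[...,1]>130)).astype(np.uint8)
E
python3 - <<'E'
from h import *
for n,(x,y,w,h) in dict(top=(225,165,190,80),side=(255,170,110,150)).items():
    im=cv2.imread(f"pics/{n}0.png")[:,:,::-1].copy()
    print(n,red(im))
    c=im[y:y+h,x:x+w]; cv2.imwrite(f"pics/{n}z.png",cv2.resize(c[:,:,::-1],None,fx=4,fy=4,interpolation=cv2.INTER_CUBIC))
    m=bluem(im); k,l,s,cc=cv2.connectedComponentsWithStats(m)
    for i in range(1,k):
        if s[i][4]>300: 
            ct=cv2.findContours((l==i).astype(np.uint8),0,2)[0][0]; print(s[i],cc[i],cv2.minAreaRect(ct))
E
```

```text
top [(array([366.8,  47. ]), [362, 41, 11, 13, 111]), (array([408.2,  77.3]), [403, 74, 12, 6, 27]), (array([ 45. , 172.7]), [42, 170, 7, 6, 22]), (array([283.5, 200.1]), [281, 197, 6, 7, 32]), (array([390.6, 207. ]), [388, 204, 6, 7, 33]), (array([ 10.2, 228. ]), [0, 222, 21, 14, 103]), (array([  3.4, 249.9]), [0, 246, 9, 7, 37])]
[  6  56  24  30 330] [17.65151515 71.43030303] ((16.02535629272461, 71.1572036743164), (30.76077651977539, 15.177718162536621), 35.837650299072266)
[ 234  181   63   49 2087] [265.00143747 205.72448491] ((265.0, 205.0), (48.0, 62.0), 90.0)
side [(array([317. , 187.7]), [315, 183, 5, 11, 48]), (array([173.3, 236.6]), [157, 218, 28, 43, 522]), (array([303.1, 237.8]), [301, 236, 6, 5, 24]), (array([139.6, 246.9]), [134, 238, 12, 19, 141]), (array([127.1, 258.7]), [121, 250, 13, 19, 162]), (array([ 46.8, 279.5]), [36, 267, 22, 26, 427])]
```

```bash
sleep 1
```

```text
(no output)
```

View pics/topz.png

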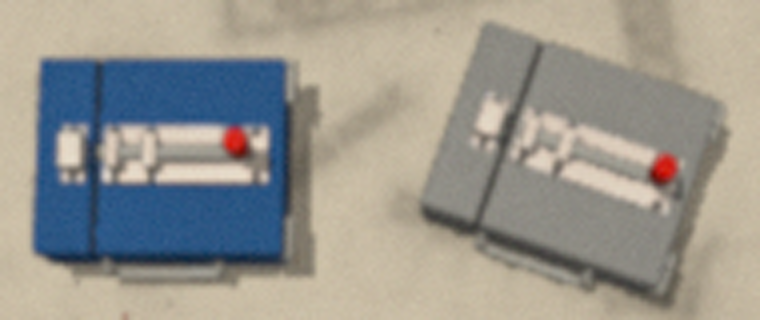

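View pics/sidez.png

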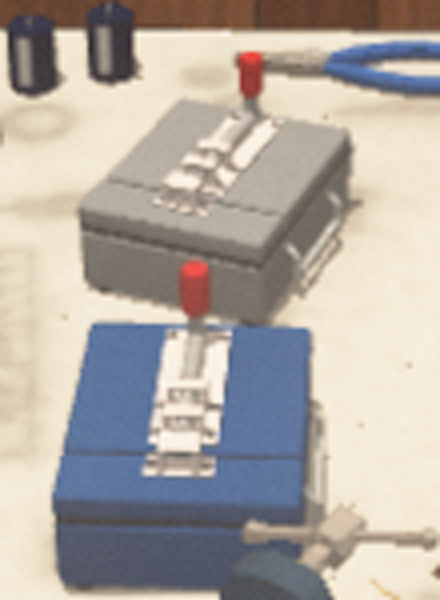

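```bash
python3 - <<'E'
from h import *
f=lambda x,y:(x/4+225,y/4+165)
g=lambda x,y:(x/4+255,y/4+170)
for nm,q in dict(TL=(42,60),TR=(286,61),BR=(285,260),BL=(36,253),keepL=(57,151),keepR=(84,151),plateTL=(104,125),plateTR=(268,126),plateBL=(104,183),plateBR=(268,184)).items():
    print(nm,onz("top",f(*q),.062 if nm[0] in"TBp" else .08).round(4))
print("knob top z.11",onz("top",(283.5,200.1),.108).round(4), two((283.5,200.1),g(195,275)))
print("side knob onz",onz("side",g(195,288),.1).round(4))
print("grey",onz("top",(390.6,207),.108).round(4))
for nm,q in dict(a=(92,325),b=(309,327),c=(307,490),d=(56,490),plTL=(166,330),plTR=(230,332),plBL=(150,443),plBR=(218,446)).items(): print(nm,onz("side",g(*q),.062).round(4))
print(sense()['position'],R.from_rotvec(sense()['ee_rot']).as_matrix().round(4))
E
```

```text
TL [ 0.6002 -0.0168  0.062 ]
TR [ 0.5976 -0.1641  0.062 ]
BR [ 0.477  -0.1636  0.062 ]
BL [ 0.4829 -0.0159  0.062 ]
keepL [ 0.5408 -0.0306  0.08  ]
keepR [ 0.5406 -0.0466  0.08  ]
plateTL [ 0.5597 -0.055   0.062 ]
plateTR [ 0.5578 -0.1534  0.062 ]
plateBL [ 0.5245 -0.0556  0.062 ]
plateBR [ 0.5226 -0.1534  0.062 ]
knob top z.11 [ 0.5404 -0.1377  0.108 ] (array([ 0.54094301, -0.1374199 ,  0.10515563]), np.float64(5.329159834178292e-05))
side knob onz [ 0.5407 -0.133   0.1   ]
grey [ 0.5213 -0.3819  0.108 ]
a [ 0.5984 -0.1531  0.062 ]
b [ 0.4819 -0.1546  0.062 ]
c [ 0.4807 -0.0181  0.062 ]
d [ 0.6003 -0.0142  0.062 ]
plTL [ 0.5583 -0.1495  0.062 ]
plTR [ 0.5239 -0.1486  0.062 ]
plBL [ 0.5585 -0.0518  0.062 ]
plBR [ 0.5249 -0.0505  0.062 ]
[ 0.18625317 -0.56983405  0.2177074 ] [[ 9.505e-01  3.106e-01 -4.000e-04]
 [ 3.106e-01 -9.505e-01  1.600e-03]
 [ 1.000e-04 -1.600e-03 -1.000e+00]]
```

The blue case's bolt axis lies within about 0.02 rad of world +y. The knob is at (0.5405, -0.1375) and the two views agree to under 1 mm. I'll go above it with the jaws along the slide direction.

```bash
python3 -m jog '[{"dx":0.04,"dy":-0.025,"dz":0,"turn":0.03},{"dx":0.08,"dy":-0.05,"dz":0,"turn":0.08},{"dx":0.12,"dy":-0.076,"turn":0.13},{"dx":0.16,"dy":-0.102,"turn":0.18},{"dx":0.2,"dy":-0.128,"turn":0.22},{"dx":0.24,"dy":-0.153,"turn":0.26,"hand":0.05},{"dx":0.27,"dy":-0.172,"turn":0.3,"hand":0.05},{"dx":0.28,"dy":-0.179,"turn":0.316,"hand":0.05}]'
python3 - <<'E'
from h import *
s=sense();print(s['time'],s['position'],s['force'],s['grip_width'],s['joint_positions'].round(2)); M=R.from_rotvec(s['ee_rot']).as_matrix();print(M.round(3)); print(M.T@(np.array([.5405,-.1375,.16])-s['position']))
E
```

```text
0.1 [ 0.18625317 -0.56983405  0.2177074 ] [-0.18891569  0.08467049  0.51451936] 1.001664616597577 [-1.34  0.13  1.49  0.    1.52 -0.09]
[[ 0.951  0.311 -0.   ]
 [ 0.311 -0.951  0.002]
 [ 0.    -0.002 -1.   ]]
[ 0.470998   -0.30083239  0.0582618 ]$[0]: bad value
```

```bash
python3 -m jog '[{"hand":0.09,"dx":0.04,"dy":-0.025,"dz":0.0,"turn":0.03},{"hand":0.09,"dx":0.08,"dy":-0.05,"dz":0.0,"turn":0.08},{"hand":0.09,"dx":0.12,"dy":-0.076,"dz":0.0,"turn":0.13},{"hand":0.09,"dx":0.16,"dy":-0.102,"dz":0.0,"turn":0.18},{"hand":0.09,"dx":0.2,"dy":-0.128,"dz":0.0,"turn":0.22},{"hand":0.05,"dx":0.24,"dy":-0.153,"dz":0.0,"turn":0.26},{"hand":0.05,"dx":0.27,"dy":-0.172,"dz":0.0,"turn":0.3},{"hand":0.05,"dx":0.28,"dy":-0.179,"dz":0.0,"turn":0.316}]'
python3 - <<'E'
from h import *
s=sense();print(s['time'],s['position'],s['force'],s['grip_width'],s['joint_positions'].round(2)); M=R.from_rotvec(s['ee_rot']).as_matrix();print(M.round(3)); print(M.T@(np.array([.5405,-.1375,.16])-s['position']))
E
```

```text
time: 0.9
position: [0.3985, -0.3097, 0.2177]
ee_rot: [-3.139, -0.002, 0.0]
force: [-0.2, -0.5, 0.1]
grip_width: 0.756
0.9 [ 0.39851888 -0.3097431   0.21772295] [-0.22243335 -0.49689883  0.09704513] 0.7562244268422439 [-0.76 -0.13  1.75  0.    1.52  0.81]
[[ 1.     0.001 -0.   ]
 [ 0.001 -1.     0.003]
 [-0.    -0.003 -1.   ]]
[ 0.1422386  -0.17187986  0.05817008]
```

```bash
python3 -m jog '[{"hand":0.05,"dx":0.03,"dy":-0.036,"dz":0.0,"turn":0.0},{"hand":0.05,"dx":0.06,"dy":-0.072,"dz":0.0,"turn":0.0},{"hand":0.05,"dx":0.09,"dy":-0.108,"dz":0.0,"turn":0.0},{"hand":0.05,"dx":0.12,"dy":-0.144,"dz":0.0,"turn":0.0},{"hand":0.05,"dx":0.135,"dy":-0.163,"dz":0.02,"turn":0.0},{"hand":0.05,"dx":0.142,"dy":-0.172,"dz":0.04,"turn":0.0},{"hand":0.05,"dx":0.142,"dy":-0.172,"dz":0.05,"turn":0.0},{"hand":0.05,"dx":0.142,"dy":-0.172,"dz":0.058,"turn":0.0}]'
python3 - <<'E'
from h import *
s=sense();print(s['time'],s['position'],s['grip_width'],s['joint_positions'].round(2)); M=R.from_rotvec(s['ee_rot']).as_matrix();print(M.round(3)); print(M.T@(np.array([.5405,-.1375,.088])-s['position']))
im=get_image("side");cv2.imwrite("pics/s1.png",cv2.resize(im[100:330,200:440,::-1],None,fx=2.5,fy=2.5))
E
```

```text
time: 1.7
position: [0.5394, -0.1373, 0.1588]
ee_rot: [-3.138, -0.003, 0.003]
force: [0.2, -0.1, 0.7]
grip_width: 0.535
1.7 [ 0.53943357 -0.13732449  0.1588168 ] 0.5353379223986925 [-0.34  0.05  1.68  0.    1.41  1.23]
[[ 1.     0.002 -0.002]
 [ 0.002 -1.     0.003]
 [-0.002 -0.003 -1.   ]]
[0.00122156 0.00039938 0.07081339]
```

View pics/s1.png

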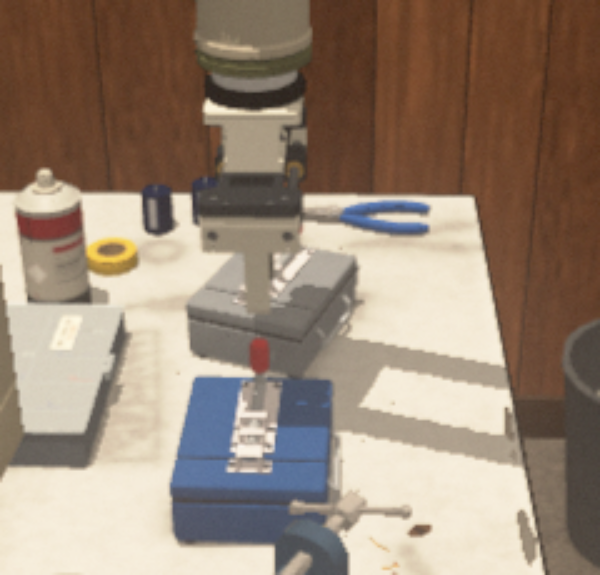

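The fingers (lower tip at (258,310) in the crop) are centred above the blue knob at (260,355). They are aligned with the slide direction and nothing is in the way. I'll go down and close.

```bash
python3 -m jog '[{"hand":0.05,"dx":0.001,"dy":0.0,"dz":0.025,"turn":0.0},{"hand":0.05,"dx":0.001,"dy":0.0,"dz":0.05,"turn":0.0},{"hand":0.05,"dx":0.001,"dy":0.0,"dz":0.065,"turn":0.0},{"hand":0.05,"dx":0.001,"dy":0.0,"dz":0.071,"turn":0.0},{"hand":0.05,"dx":0.001,"dy":0.0,"dz":0.071,"turn":0.0}]'
python3 -m jog '[{"hand":0.0,"dx":0.0,"dy":0.0,"dz":0.0,"turn":0.0},{"hand":0.0,"dx":0.0,"dy":0.0,"dz":0.0,"turn":0.0},{"hand":0.0,"dx":0.0,"dy":0.0,"dz":0.0,"turn":0.0},{"hand":0.0,"dx":0.0,"dy":0.0,"dz":0.0,"turn":0.0},{"hand":0.0,"dx":0.0,"dy":0.0,"dz":0.0,"turn":0.0},{"hand":0.0,"dx":0.0,"dy":0.0,"dz":0.0,"turn":0.0}]'
python3 - <<'E'
from h import *
im=get_image("side");cv2.imwrite("pics/s2.png",cv2.resize(im[150:330,240:400,::-1],None,fx=3,fy=3))
E
```

```text
time: 2.25
position: [0.5392, -0.1378, 0.0867]
ee_rot: [-3.138, -0.001, 0.006]
force: [0.2, -0.1, 0.1]
grip_width: 0.538
time: 2.85
position: [0.5395, -0.1378, 0.0871]
ee_rot: [-3.138, -0.001, 0.005]
force: [-1.0, 0.1, 2.3]
grip_width: 0.165
```

View pics/s2.png

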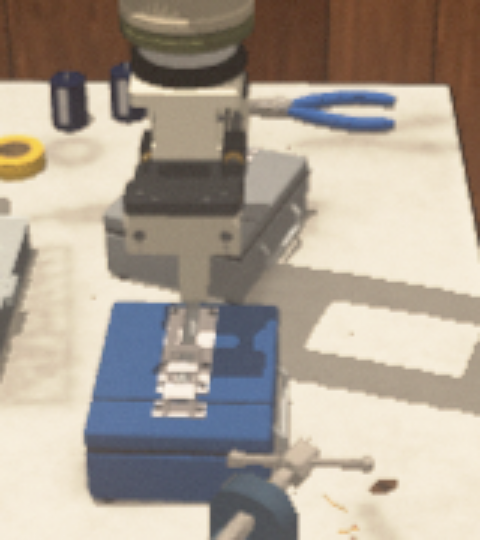

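The jaws stopped at about 15 mm, so the knob is held. Now I'll push toward +y (tool -y).

```bash
python3 -m jog '[{"hand":0.0,"dx":0.0,"dy":-0.006,"dz":0.0,"turn":0.0},{"hand":0.0,"dx":0.0,"dy":-0.012,"dz":0.0,"turn":0.0},{"hand":0.0,"dx":0.0,"dy":-0.018,"dz":0.0,"turn":0.0},{"hand":0.0,"dx":0.0,"dy":-0.024,"dz":0.0,"turn":0.0},{"hand":0.0,"dx":0.0,"dy":-0.029,"dz":0.0,"turn":0.0},{"hand":0.0,"dx":0.0,"dy":-0.03,"dz":0.0,"turn":0.0}]'
python3 -m jog '[{"hand":0.0,"dx":0.0,"dy":-0.003,"dz":0.0,"turn":0.0},{"hand":0.0,"dx":0.0,"dy":-0.004,"dz":0.0,"turn":0.0},{"hand":0.0,"dx":0.0,"dy":-0.004,"dz":0.0,"turn":0.0}]'
```

```text
time: 3.5
position: [0.5399, -0.1069, 0.0871]
ee_rot: [-3.138, -0.002, 0.004]
force: [4.7, -1.8, -3.8]
grip_width: 0.16
time: 3.8
position: [0.54, -0.1022, 0.0871]
ee_rot: [-3.137, -0.003, 0.003]
force: [3.4, -0.3, -1.7]
grip_width: 0.163
```

Force is still low, so the stop isn't reached yet. I'll continue in small steps.

```bash
python3 -m jog '[{"hand":0.0,"dx":0.0,"dy":-0.002,"dz":0.0,"turn":0.0},{"hand":0.0,"dx":0.0,"dy":-0.003,"dz":0.0,"turn":0.0},{"hand":0.0,"dx":0.0,"dy":-0.003,"dz":0.0,"turn":0.0}]'
python3 -m jog '[{"hand":0.0,"dx":0.0,"dy":-0.002,"dz":0.0,"turn":0.0},{"hand":0.0,"dx":0.0,"dy":-0.003,"dz":0.0,"turn":0.0},{"hand":0.0,"dx":0.0,"dy":-0.003,"dz":0.0,"turn":0.0}]'
```

```text
time: 4.1
position: [0.5401, -0.0998, 0.0871]
ee_rot: [-3.139, -0.002, 0.003]
force: [4.0, -5.5, -3.1]
grip_width: 0.161
time: 4.4
position: [0.5401, -0.0996, 0.0871]
ee_rot: [3.14, 0.001, -0.003]
force: [3.2, -15.7, -5.4]
grip_width: 0.164
```

```bash
python3 -m jog '[{"hand":0.0,"dx":0.0,"dy":-0.003,"dz":0.0,"turn":0.0},{"hand":0.0,"dx":0.0,"dy":-0.005,"dz":0.0,"turn":0.0},{"hand":0.0,"dx":0.0,"dy":-0.005,"dz":0.0,"turn":0.0}]'
python3 -m jog '[{"hand":0.0,"dx":0.0,"dy":0.0,"dz":0.0,"turn":0.0},{"hand":0.05,"dx":0.0,"dy":0.0,"dz":0.0,"turn":0.0},{"hand":0.05,"dx":0.0,"dy":0.0,"dz":0.0,"turn":0.0},{"hand":0.05,"dx":0.0,"dy":0.0,"dz":0.0,"turn":0.0},{"hand":0.05,"dx":0.0,"dy":0.0,"dz":0.0,"turn":0.0}]'
python3 - <<'E'
from h import *
im=get_image("side");cv2.imwrite("pics/s3.png",cv2.resize(im[150:330,240:400,::-1],None,fx=3,fy=3))
E
```

```text
time: 4.7
position: [0.5401, -0.0996, 0.0871]
ee_rot: [3.132, -0.002, -0.002]
force: [3.5, -25.2, -8.3]
grip_width: 0.161
time: 5.2
position: [0.5399, -0.0991, 0.0871]
ee_rot: [3.133, -0.001, -0.003]
force: [-0.0, -0.8, -0.6]
grip_width: 0.458
```

View pics/s3.png

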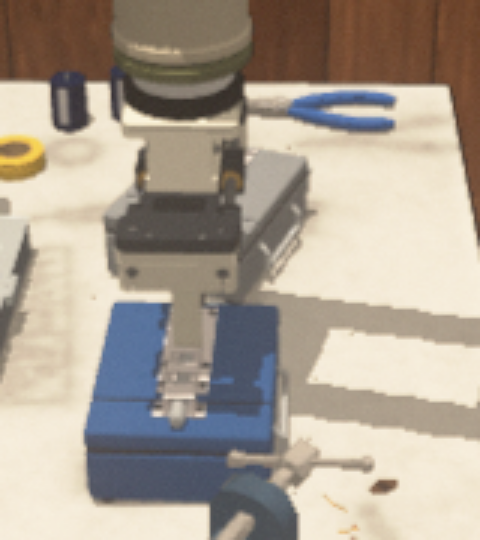

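The bolt tip now shows at (177,412), sticking out past the keeper. The position stayed at y = -0.0996 while the force rose to 25 N, so this is the end stop. Next I'll lift straight up.

```bash
python3 -m jog '[{"hand":0.05,"dx":0.0,"dy":0.0,"dz":-0.02,"turn":0.0},{"hand":0.05,"dx":0.0,"dy":0.0,"dz":-0.05,"turn":0.0},{"hand":0.05,"dx":0.0,"dy":0.0,"dz":-0.09,"turn":0.0},{"hand":0.05,"dx":0.0,"dy":0.0,"dz":-0.13,"turn":0.0},{"hand":0.05,"dx":0.0,"dy":0.04,"dz":-0.14,"turn":0.0},{"hand":0.05,"dx":-0.04,"dy":0.08,"dz":-0.14,"turn":0.0},{"hand":0.05,"dx":-0.08,"dy":0.12,"dz":-0.14,"turn":0.0},{"hand":0.05,"dx":-0.09,"dy":0.13,"dz":-0.14,"turn":0.0}]'
python3 - <<'E'
from h import *
im=get_image("side");print(red(im));cv2.imwrite("pics/s4.png",cv2.resize(im[150:330,240:400,::-1],None,fx=3,fy=3))
im=get_image("top");print(red(im));cv2.imwrite("pics/t4.png",cv2.resize(im[150:260,220:420,::-1],None,fx=4,fy=4))
for c,_ in red(im): print(onz("top",c,.108).round(4))
E
```

```text
time: 6.05
position: [0.448, -0.2296, 0.2285]
ee_rot: [3.132, -0.002, -0.003]
force: [0.1, -0.1, -0.0]
grip_width: 0.541
[(array([317. , 187.5]), [315, 183, 5, 10, 46]), (array([213.9, 189.9]), [212, 188, 5, 6, 16]), (array([173.3, 236.6]), [157, 218, 28, 43, 521]), (array([139.6, 246.9]), [134, 238, 12, 19, 141]), (array([301.8, 248.1]), [299, 246, 7, 7, 29]), (array([127.1, 258.7]), [121, 250, 13, 19, 162]), (array([ 46.8, 279.5]), [36, 267, 22, 26, 429])]
[(array([366.9,  46.9]), [362, 41, 11, 13, 110]), (array([408.2,  77.4]), [403, 74, 12, 6, 25]), (array([ 45.3, 172.8]), [42, 170, 7, 6, 25]), (array([390.6, 206.9]), [388, 204, 6, 7, 32]), (array([ 10.2, 228. ]), [0, 222, 21, 14, 103]), (array([  3.3, 249.8]), [0, 246, 9, 7, 38])]
[ 0.9155 -0.3381  0.108 ]
[ 0.835  -0.4345  0.108 ]
[0.6125 0.4196 0.108 ]
[ 0.5215 -0.3819  0.108 ]
[0.4834 0.4887 0.108 ]
[0.4337 0.4992 0.108 ]
```

View pics/s4.png

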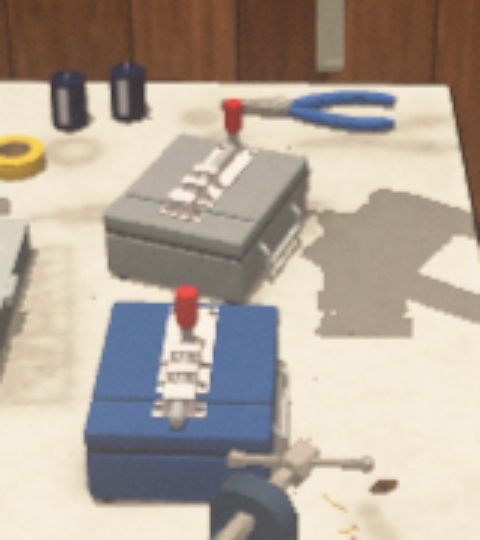

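View pics/t4.png

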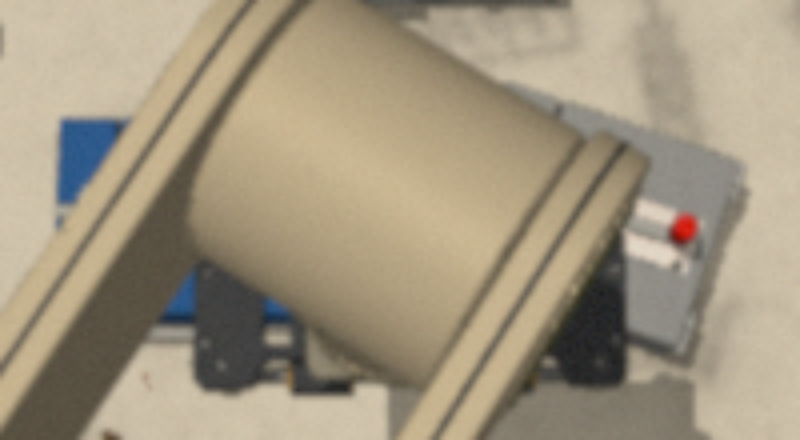

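The side view shows the blue knob moved forward to about (187,308) in the crop, with the bolt tip out past the keeper at (178,415). The grey knob is unmoved at top pixel (390.6,206.9). I'll do one numeric check and then hand in.

```bash
python3 - <<'E'
from h import *
a=onz("side",(303.8,242),.1);b=onz("side",(302.3,252.7),.1);print(a,b,b-a, sense()['force'])
job_done()
E
```

```text
[ 0.54064291 -0.13301828  0.1       ] [ 0.54110793 -0.09409331  0.1       ] [0.00046502 0.03892497 0.        ] [0.41399181 0.83133758 0.1158037 ]
the job is handed in; nothing more can be done
```

The blue case is bolted and I've handed the job in. I pinched the red knob along the slide direction, pushed the bolt to its end stop, let go and backed the gripper away. It took about 6 s of the 34 s allowed.

**End stop:** the gripper stayed at y ≈ -0.0996 m while the push force rose to 25 N. The measured travel of about 38 mm fits a start at roughly 5 mm and the stop at 43 mm.

**After letting go:** the side picture shows the knob about 39 mm further forward and the bolt tip sticking out past the keeper. The gripper was clear of everything, with force readings under 1 N.

**Grey case:** its bolt was not touched, and its knob is at the same pixel position as before, to within 0.1 px.

**Checks that failed or disagreed:** in the last top picture the arm hid the blue knob, so its final position was checked only from the side view. The side view also places the knob about 5 mm further along +y than the gripper or the top view do, both before and after the push, so I relied only on how far it moved. The first move command was refused as badly formed, and the arm did not move.

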